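Pack the packing-tape rolls into a storage bin and clip its label on

ROBOT

A 6-joint arm with a two-finger parallel gripper is mounted at the origin on the work surface. World frame = base frame: x ahead of the robot, y to its left, z up, the work surface at z = 0. Lengths are in mm, angles in rad, forces in N, time in s.
With the tool pointing down it reaches from about 350 to 775 mm from the base axis. Payload 7.3 kg.
Tool frame: the origin (TCP) lies midway between the tips of the shut fingers; the grasp point (between the pads) lies 19 mm behind it; z points along the fingers, y is the line along which they close (so a half turn about z gives the same grasp; the last joint's range is limited). The gripper opens to 92 mm and grips with 3 to 60 N. Pads are 19 mm wide; open, the fingers measure 130 mm over their backs; the gripper's body (75 mm by 190 mm) begins 47 mm behind the grasp point.
Start: joints at [-1.346, 0.342, 1.524, -0, 1.275, -0.146], TCP at [190.263, -489.333, 202.741] pointing down, gripper open.
Joint ranges: [-2.53, 2.53], [-0.77, 2.02], [0.04, 2.7], [-1, 4.14], [0.28, 2.66], [-3.11, 3.11]. Speed limits (rad/s): [2.57, 2.57, 3.14, 3.14, 3.14, 3.14].

INTERFACE

Orientations are given as [roll, pitch, yaw] about the fixed x, y, z axes, in that order (R = Rz(yaw) Ry(pitch) Rx(roll)).
In Python, from plant import * gives the robot as it stands.
- The arm moves only by the tool step_arm, never from a script. Its argument "deltas" is one flat list of numbers, 5 for each row, row after row: the shift along the world's x, y, z in mm, then the turn about the world's z in degrees, then the finger opening in mm, from 0 to 91.8. In form: [tx, ty, tz, turn, gripper, tx, ty, tz, turn, gripper, ...]. A call has exactly 10 rows; each row shifts and turns the commanded pose from where the row before left it; what a row does not reach is not made up. A row lasts 1/8 s, in which the tool goes at most 62.5 mm and 10.7 degrees, less where a joint would pass 70% of its speed; a pose out of reach is approached as far as the arm can. A call is refused whole if a number of a shift passes 62.5 or a number of a turn 10.7, either way. A call with a gripper value outside its range is refused whole. The fingers move at their own pace and stop on an object; the grip force is fixed at half the most. Time passes only in rows, so rows that do not move let the fingers close, or fill a call up. It gives the time, the measured TCP pose, the force, the opening and the grip force at its end, in the units of the state.
- get_obs(): the state, without advancing time (a new reading comes with each control period).
- capture(name): name is "side" or "top" or "wrist"; returns the picture (480x640x3 uint8, red, green, blue); there is no depth.
- camera_params(name): a dict with "mtx" (3x3 intrinsics, pixels), "k1" (the pictures are not rectified: a ray, as slopes to the right and down, at radius r is drawn at 1 + k1 r^2 times it, then the intrinsics apply), "rvec" (rotation vector, rad) and "tvec" (3), from world to camera coordinates, as OpenCV has them. Camera axes: x right, y down, z forward; pixel columns grow to the right and rows downward; lengths in mm; the calibration is good to about 2 mm. A picture is of the moment at which its call begins: read the wrist's pose just before it. camera_params takes no time and is no camera call; for the wrist camera it gives the pose at the moment of the call.
- close_job(): hands the job in; it is judged then, once.
The state is a dict: "time": time; "joint_positions": joint angles; "dq": joint speeds; "tau": joint torques, N m; "tool_pos": TCP position; "tcp_rot": TCP orientation; "contact_force": force on the tool from outside, world axes, zero at the start; "moment": the same for the moment, N m; "grip_width": finger opening in mm; "finger_force": force on a finger pad.
Only numpy, scipy, OpenCV 4.12 (cv2) and the standard library are available. Lean on these libraries where they do the work, as an engineer would, in place of code of your own. Each camera call takes 0.05 s, during which the arm holds its last target. There are 200 camera calls.

TASK

Lift every roll of packing tape off its peg and put it in the white storage bin, so that no roll sticks out above the bin's rim. Also take the label clip off the edge of the CD carton and clip it firmly over the top edge of the bin's front (the end with the hand-hole), near the middle, upright and with the label facing outwards. Leave the other things on the table where they are.

Things in the scene. Friction and masses are not known exactly. Their poses are not given: they have to be found in the camera images.
- rail: Fixed hook rail: a wooden batten, 680 mm long, 36 mm tall, its top 253 mm above the table, on a foot at each end; five steel pegs stick out of it towards the robot (own -x), 130 mm apart along own y. Origin on the table under the middle of the batten's front face.
- peg0 (a point): First peg, at the rail's -y end: a level rod 14 mm thick whose upper side is 242 mm above the table; it runs 95 mm out from the batten along this point's -x, then turns up: the tip ends 114 mm out and 20 mm above the rod's upper side. This point: on the rod's upper side, 50 mm out.
- peg1 (a point): The same point on the next peg, 130 mm from peg0 along the rail's y.
- peg2 (a point): The same point on the next peg, 260 mm from peg0 along the rail's y.
- peg3 (a point): The same point on the next peg, 390 mm from peg0 along the rail's y.
- peg4 (a point): The same point on the next peg, 520 mm from peg0 along the rail's y.
- roll0_center (a point): Centre of a full roll of brown packing tape: outside diameter 120 mm, hole 76 mm, 30 mm wide, 0.14 to 0.26 kg. Own x is the axis of the roll. At the start it hangs on a peg through its hole, near the peg's point, axis along the peg; its top is then 60 mm above its centre and 22 mm above the rod. 3 to 5 rolls, all alike; None at the start means that this one is absent.
- roll1_center (a point): Centre of another such roll of tape.
- roll2_center (a point): Centre of another such roll of tape.
- roll3_center (a point): Centre of another such roll of tape.
- roll4_center (a point): Centre of another such roll of tape.
- bin: White plastic storage bin, open on top, loose on the table, 0.8 kg: outside 290 mm (own x) by 150 mm (own y) by 170 mm high, walls and floor 5 mm. Origin: centre of its underside. Its front is the short end at own -x, with a black-rimmed hand-hole 78 to 108 mm up; it points to the robot's right (-y), give or take 12 degrees.
- bin_front (a point): Middle of the top edge of the bin's front wall: 170 mm up, at the middle of the 5 mm thick wall; no lip. Axes as the bin's: -x points out of the bin, y along the edge.
- carton: Fixed open cardboard carton of CDs: 190 mm (own x) by 150 mm by 115 mm high, walls 5 mm; origin: centre of its underside. The label clip sits on the edge of its short wall at own -x, up to 30 mm from the middle.
- clip: Sprung steel label clip like a wide bulldog clip, 80 g, jaws down, handles up. Origin: centre of the hinge pin, which runs along own y; -x is the label side. Handles 40 mm wide lean apart and end 43 mm above the pin, 42 mm over their outsides (20 mm when squeezed parallel). At the start it grips the carton's wall, the pin 12 mm above the edge, label outwards.
- clip_mouth (a point): Between the ends of the clip's jaws, 34 mm below the pin. The jaws are 46 mm wide, 5 mm apart on the carton's wall and 21 mm apart when the handles are fully squeezed; an edge can go 29 mm deep between them.
- clip_label (a point): Centre of the label's face, 14 mm out (own -x) from and 30 mm below the pin. The label holder is 80 mm wide and reaches from 7 to 53 mm below the pin. This point and clip move with the label half of the clip.
- clip_jaw (a joint): Opening of the clip (rad): about 0 when it grips a 5 mm wall, -0.14 shut on nothing, 0.5 fully open. Squeezing the handles together along own x opens it: 5 N at the handle ends to begin, 15 N to hold it fully open. It springs shut.
- cds: Bystander: loose stack of five CD cases, 125 by 142 by 51 mm; origin: centre of its underside.
- parcel: Bystander: loose closed cardboard parcel, 90 by 130 by 85 mm; origin: centre of its underside.
- spray: Bystander: white plastic bottle, 56 mm across, 170 mm tall; origin: centre of its underside.
Things that resemble listed ones, but are neither listed nor needed, are in the scene too. What is shaped like the part that bears roll1_center but green or pink is not meant.

How it is judged (in metres and radians):
At the end, for the whole second after the job is handed in: Every roll present is in the bin, its centre under 112 mm (lying flat: 148 mm) above the bin's underside; the bin is upright; the clip grips the front wall's top edge within 45 mm of its middle, the edge at least 12 mm deep in the jaws, the clip within 0.25 rad of upright, label outside (x of roll0_center in the frame of bin between -0.14 and 0.14 m and y of roll0_center in the frame of bin between -0.07 and 0.07 m and z of roll0_center in the frame of bin between 0.01 and 0.148 m and (z of roll0_center in the frame of bin below 0.112 m or angle between the x axis of roll0_center and the z axis of bin, either way round below 0.15 rad) and x of roll1_center in the frame of bin between -0.14 and 0.14 m and y of roll1_center in the frame of bin between -0.07 and 0.07 m and z of roll1_center in the frame of bin between 0.01 and 0.148 m and (z of roll1_center in the frame of bin below 0.112 m or angle between the x axis of roll1_center and the z axis of bin, either way round below 0.15 rad) and x of roll2_center in the frame of bin between -0.14 and 0.14 m and y of roll2_center in the frame of bin between -0.07 and 0.07 m and z of roll2_center in the frame of bin between 0.01 and 0.148 m and (z of roll2_center in the frame of bin below 0.112 m or angle between the x axis of roll2_center and the z axis of bin, either way round below 0.15 rad) and x of roll3_center in the frame of bin between -0.14 and 0.14 m and y of roll3_center in the frame of bin between -0.07 and 0.07 m and z of roll3_center in the frame of bin between 0.01 and 0.148 m and (z of roll3_center in the frame of bin below 0.112 m or angle between the x axis of roll3_center and the z axis of bin, either way round below 0.15 rad) and x of roll4_center in the frame of bin between -0.14 and 0.14 m and y of roll4_center in the frame of bin between -0.07 and 0.07 m and z of roll4_center in the frame of bin between 0.01 and 0.148 m and (z of roll4_center in the frame of bin below 0.112 m or angle between the x axis of roll4_center and the z axis of bin, either way round below 0.15 rad) and x of clip in the frame of bin_front between -0.012 and 0.012 m and y of clip in the frame of bin_front between -0.045 and 0.045 m and z of clip in the frame of bin_front between 0 and 0.022 m and x of clip_label in the frame of bin_front below -0.005 m and value of joint clip_jaw between -0.07 and 0.09 rad and angle between clip's own z axis and vertical below 0.25 rad and linear speed of clip below 0.03 m/s and angle between bin's own z axis and vertical below 0.1 rad); the robot touches nothing.
It fails at once if the stack of CDs is moved by more than 3 cm (distance of cds from where it was at the start of the episode above 0.03 m).
It fails at once if the parcel is moved by more than 3 cm (distance of parcel from where it was at the start of the episode above 0.03 m).
It fails at once if the bottle is moved by more than 3 cm (distance of spray from where it was at the start of the episode above 0.03 m).
Of roll0, roll1, roll2, roll3, roll4 only 3 to 5 are there at a start; the rules pass over those that are not, and their reading is None.
At some moment in a run one of bin may be knocked a few centimetres aside while the robot is not near it.
It also fails if it takes over 210 s, if anything falls off the work surface, if the arm or the gripper's body presses on something with over 40 N, if the wrist force passes 120 N, or if a joint passes its speed limit or range.

## Working session

There is one attempt and no reset: what is moved stays moved. The work goes in short steps, Python scripts to look and compute and a tool call to move; the robot and the scene stay as the last step left them, time stands still between calls to the robot, and variables do not carry over. Pictures are saved under pics/ and viewed, at most 14 in all, crops included, and the job is handed in when it is done.

Besides the shell and the picture viewer there is one more tool, called after "Call:" by a JSON object that holds its "name" and its "arguments". step_arm: Moves the arm, as the interface text tells. Its arguments: {"type":"object","properties":{"deltas":{"type":"array","items":{"type":"number"}}},"required":["deltas"]}

```bash
mkdir -p pics; cat > h.py <<'E'
from plant import *
import numpy as np, cv2
def ray(cam,px,P=None):
    P=P or camera_params(cam);K=np.array(P["mtx"],float)
    u=(px[0]-K[0,2])/K[0,0];v=(px[1]-K[1,2])/K[1,1]
    rd=np.hypot(u,v);r=rd
    for _ in range(30): r=rd/(1+P["k1"]*r*r)
    s=r/rd if rd>0 else 1
    R=cv2.Rodrigues(np.array(P["rvec"],float))[0];t=np.array(P["tvec"],float).ravel()
    d=R.T@np.array([u*s,v*s,1]);return -R.T@t,d/np.linalg.norm(d)
def onz(cam,px,z,P=None):
    o,d=ray(cam,px,P);return o+d*(z-o[2])/d[2]
def two(a,pa,b,pb,Pa=None,Pb=None):
    o,d=ray(a,pa,Pa);q,e=ray(b,pb,Pb)
    s=np.linalg.lstsq(np.c_[d,-e],q-o,rcond=None)[0]
    A=o+s[0]*d;B=q+s[1]*e;return (A+B)/2,np.linalg.norm(A-B)
def proj(cam,X,P=None):
    P=P or camera_params(cam);R=cv2.Rodrigues(np.array(P["rvec"],float))[0]
    c=R@np.array(X,float)+np.array(P["tvec"],float).ravel();u,v=c[:2]/c[2];f=1+P["k1"]*(u*u+v*v)
    K=np.array(P["mtx"]);return np.array([K[0,0]*u*f+K[0,2],K[1,1]*v*f+K[1,2]])
def snap(cam,name):
    im=capture(cam);cv2.imwrite(f"pics/{name}.png",im[:,:,::-1]);return im
E
python3 - <<'E'
from h import *
np.set_printoptions(precision=3,suppress=True)
for c in("side","top"):
    snap(c,c+"0");P=camera_params(c);print(c,ray(c,(320,240)),P["mtx"][0],P["k1"])
o=get_obs();print(o)
E
```

```text
side (array([ 451.724,  770.621, 1109.515]), array([ 0.136, -0.619, -0.773])) [534.539   0.    315.958] -0.12411013488672905
top (array([ 459.061,    8.956, 1449.337]), array([ 0.146,  0.002, -0.989])) [461.707   0.    320.626] 0.04069379541353224
{'time': 0.1, 'joint_positions': array([-1.346,  0.343,  1.525, -0.   ,  1.275, -0.146]), 'dq': array([ 0.001, -0.003, -0.003, -0.   , -0.001, -0.   ]), 'tau': array([  0.001, -43.2  , -24.469,   0.072,   0.053,  -0.   ]), 'tool_pos': array([ 190.158, -488.918,  202.129]), 'tcp_rot': array([-3.14 , -0.   ,  0.371]), 'contact_force': array([-0.478, -0.065,  0.369]), 'moment': array([-0.03 , -0.016, -0.018]), 'finger_force': 0.0, 'grip_width': 92.04330912589174}
```

View pics/top0.png

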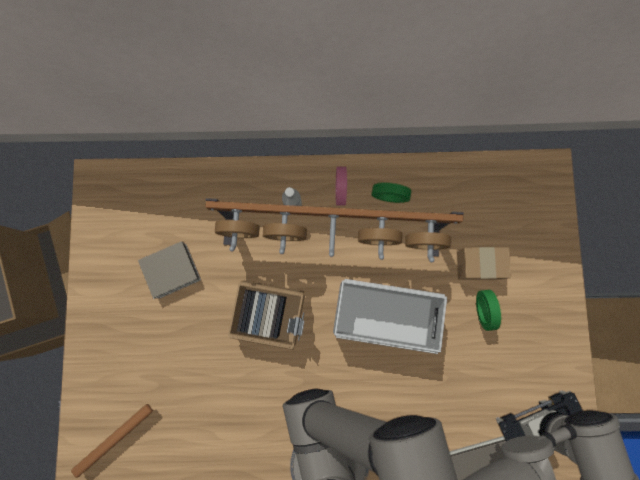

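View pics/side0.png

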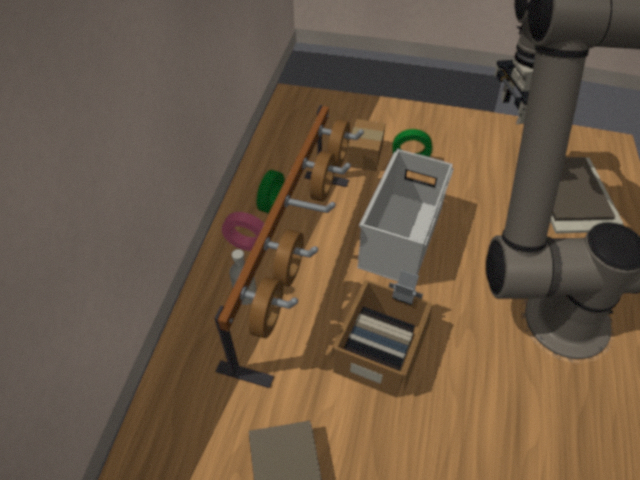

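The top view shows four brown rolls at about (237,227), (285,231), (381,237) and (430,240). The peg at (333,235) is empty. The green rings at (391,192) and (488,310) and the pink ring at (341,185) don't count. The bin is at (390,316) with its hand-hole at the right end. The clip is at (295,325) on the carton's right wall, and the white plate at side (366,372) is only a carton label. I'll confirm these in enlarged crops.

```bash
python3 - <<'E'
import cv2
a=cv2.imread("pics/top0.png")[190:360,200:460];cv2.imwrite("pics/tc.png",cv2.resize(a,None,fx=3,fy=3,interpolation=cv2.INTER_CUBIC))
a=cv2.imread("pics/side0.png")[110:350,215:455];cv2.imwrite("pics/sc.png",cv2.resize(a,None,fx=2.5,fy=2.5,interpolation=cv2.INTER_CUBIC))
E
```

```text
(no output)
```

View pics/tc.png

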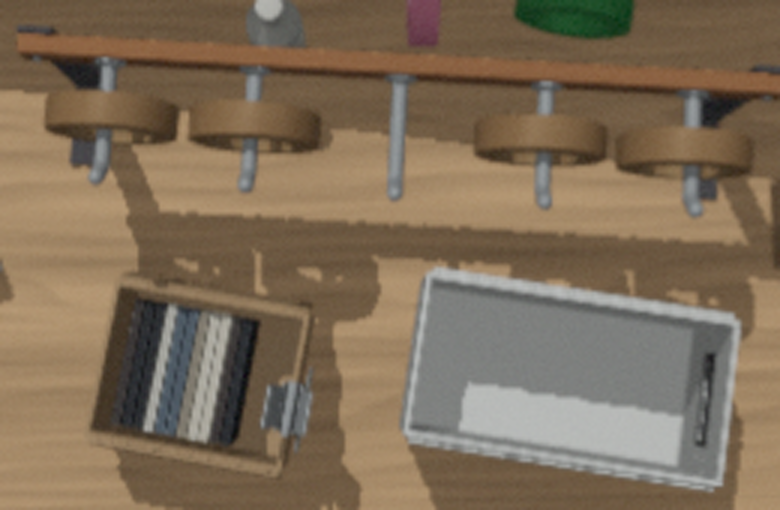

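View pics/sc.png

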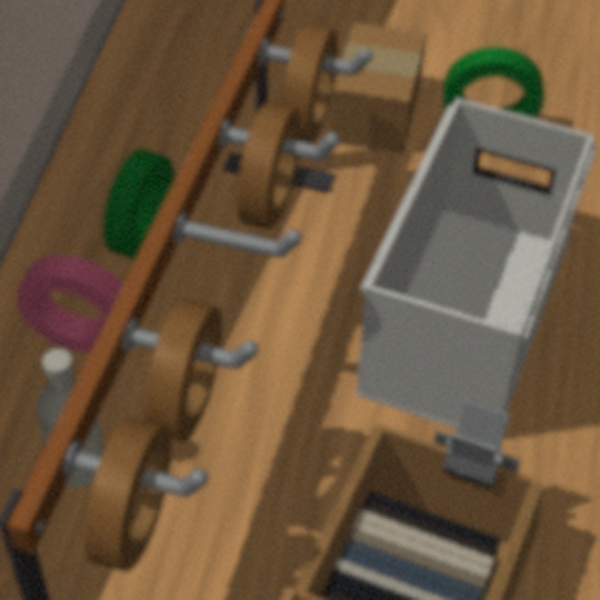

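```bash
python3 - <<'E'
from h import *
np.set_printoptions(precision=1,suppress=True)
T=lambda p:(p[0]/3+200-.33,p[1]/3+190-.33); S=lambda p:(p[0]/2.5+215-.3,p[1]/2.5+110-.3)
def tt(n,a,b):
    for p,q in zip(a,b): print(n,*two("top",T(p),"side",S(q)))
tt("tip",[(96,180),(246,187),(396,197),(545,205),(697,211)],[(197,478),(247,350),(293,238),(330,143),(365,60)])
tt("bin",[(430,268),(740,318),(718,488),(404,440)],[(592,137),(458,98),(458,98),(363,287)][:0])
tt("bin",[(430,268),(740,318),(718,488),(404,440)],[(363,287),(458,98),(592,137),(528,335)])
tt("rollapex-rear/front",[(105,88),(255,97),(545,112),(693,122)],[(125,423),(180,302),(268,106),(312,27)])
for p,q in [((105,88),(105,133)),((255,97),(254,142)),((545,112),(543,157)),((693,122),(692,168))]: print("roll z264",onz("top",T(p),264),onz("top",T(q),264))
tt("clip",[(268,408),(309,408)],[(480,435),(478,415)])
print([onz("top",T(p),158) for p in [(265,385),(300,382),(297,435),(262,430),(309,375),(309,408)]])
E
```

```text
tip [616.8 242.7 254.6] 4.523774012313042
tip [608.  112.7 252.7] 3.9742467556507055
tip [596.5 -17.7 253. ] 3.8407195365540105
tip [ 587.3 -147.   250.6] 4.157267971753619
tip [ 577.9 -279.2  246.8] 0.17826629768096774
bin [537.1 -49.6 167. ] 0.9554937733804413
bin [ 484.1 -331.3  170.8] 4.400586630709307
bin [ 336.4 -302.8  170. ] 2.7128373443530047
bin [381.2 -21.7 170.9] 2.0697774006921423
rollapex-rear/front [683.1 227.9 288.7] 11.424463983862331
rollapex-rear/front [673.6 100.8 285.4] 11.005283681534431
rollapex-rear/front [ 654.7 -145.6  287.3] 11.959006738190286
rollapex-rear/front [ 640.5 -270.3  287. ] 17.979044245610066
roll z264 [693.8 233.3 264. ] [654.2 233.1 264. ]
roll z264 [683.2 103.  264. ] [643.7 104.3 264. ]
roll z264 [ 664.8 -148.4  264. ] [ 625.5 -145.2  264. ]
roll z264 [ 653.4 -275.7  264. ] [ 613.3 -272.8  264. ]
clip [412.  100.8 176. ] 2.8335499374148223
clip [412.9  64.6 154.6] 1.9538457064820314
[array([433.7, 104.7, 158. ]), array([435.7,  72.4, 158. ]), array([387.9,  75.8, 158. ]), array([393.1, 107.8, 158. ]), array([441.9,  64.1, 158. ]), array([412. ,  64.5, 158. ])]
```

Four brown rolls, the clip on the carton's -y wall and the bin are confirmed; the rail is turned by about -4.3°. Next I'll move over the roll at peg0 and look with the wrist camera.

Call:
{"name": "step_arm", "arguments": {"deltas": [0,0,60,6.4,40,0,0,60,6.4,40,51,27,10,6.4,40,51,27,10,6.4,40,51,27,10,6.4,40,51,27,10,6.4,40,51,27,10,6.4,40,51,27,10,6.4,40,51,27,10,6.4,40,51,27,10,6.8,40]}}

```text
time: 1.35
tool_pos: [599.6, -272.2, 402.7]
tcp_rot: [-3.141, -0.0, 1.499]
contact_force: [1.2, -1.7, 0.2]
grip_width: 40.3
finger_force: 0.0
```

```bash
python3 - <<'E'
from h import *
np.set_printoptions(precision=3,suppress=True)
o=get_obs();print(o["tool_pos"],o["tcp_rot"],o["joint_positions"],o["grip_width"])
P=camera_params("wrist");print(P["mtx"][0],ray("wrist",(320,240)))
snap("wrist","w0");np.save("P0.npy",P,allow_pickle=True)
E
```

```text
[ 599.586 -272.154  402.732] [-3.141 -0.     1.499] [-0.542  0.601  0.571 -0.     1.97  -0.47 ] 40.28819814799523
[416.892   0.    324.535] (array([ 604.941, -192.494,  584.269]), array([-0.032, -0.29 , -0.956]))
```

View pics/w0.png

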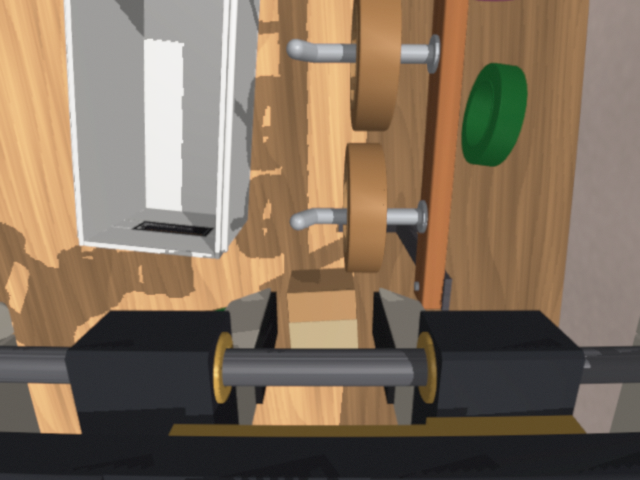

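The wrist view shows roll0 with its top band in columns 345–386 at about row 207, its peg from tip (297,221) to batten (425,216), and the next roll with its band in columns 355–400 at about row 52.

```bash
python3 - <<'E'
from h import *
np.set_printoptions(precision=1,suppress=True)
P=np.load("P0.npy",allow_pickle=True).item()
for n,p,z in [("L",(346,207),264),("R",(386,207),264),("end1",(366,143),204),("end2",(366,271),204),("tip",(297,221),258),("mid",(350,218),242),("bat",(423,216),235),
 ("r1L",(356,52),264),("r1R",(400,52),264),("r1end",(372,130),204),("tip1",(296,48),258),("bat1",(434,53),235)]: print(n,onz("wrist",p,z,P))
print(two("wrist",(297,221),"top",(697/3+199.7,211/3+189.7),P),two("wrist",(386,207),"top",(693/3+199.7,122/3+189.7),P),two("wrist",(346,207),"top",(692/3+199.7,168/3+189.7),P))
E
```

```text
L [ 616.5 -264.2  264. ]
R [ 647.9 -266.4  264. ]
end1 [ 639.9 -220.6  204. ]
end2 [ 634.5 -342.7  204. ]
tip [ 576.6 -274.2  258. ]
mid [ 620.1 -278.8  242. ]
bat [ 683.4 -283.3  235. ]
r1L [ 630.2 -152.2  264. ]
r1R [ 661.5 -154.3  264. ]
r1end [ 645.7 -209.8  204. ]
tip1 [ 587.6 -145.6  258. ]
bat1 [ 693.  -153.3  235. ]
(array([ 576.6, -275.7,  257. ]), np.float64(2.3464566421451765)) (array([ 613.9, -213.1,  510. ]), np.float64(7.143055526290356)) (array([ 616.8, -273.9,  240.6]), np.float64(8.830472027039775))
```

Call:
{"name": "step_arm", "arguments": {"deltas": [16,-4,0,0,40,16,-4,0,0,40,0,0,-40,0,40,0,0,-40,0,40,0,0,-35,0,40,0,0,-20,0,40,0,0,-10,0,40,0,0,0,0,40,0,0,0,0,40,0,0,0,0,40]}}

```text
time: 2.65
tool_pos: [630.6, -281.5, 258.8]
tcp_rot: [3.14, 0.001, 1.495]
contact_force: [0.1, 0.5, -0.2]
grip_width: 39.9
finger_force: 0.0
```

Call:
{"name": "step_arm", "arguments": {"deltas": [1.5,1,-6,0,40,0,0,-6,0,40,0,0,0,0,40,0,0,0,0,20,0,0,0,0,20,0,0,0,0,20,0,0,0,0,20,0,0,10,0,20,0,0,15,0,20,0,0,15,0,20]}}

```text
time: 3.9
tool_pos: [631.9, -280.4, 287.1]
tcp_rot: [3.141, 0.0, 1.495]
contact_force: [-0.7, -0.5, 0.7]
grip_width: 20.1
finger_force: 0.0
```

Nothing was gripped, so I'll look.

```bash
python3 - <<'E'
from h import *
a=snap("side","s1")[90:250,290:450];b=snap("wrist","w1")
a=cv2.resize(a,(480,480),interpolation=cv2.INTER_CUBIC)
c=np.hstack([a,cv2.resize(b,(320,240))[0:0].reshape(0,320,3)]) if 0 else a
b2=cv2.resize(b[100:480,200:500],(320,405))
pad=np.zeros((480,320,3),np.uint8);pad[:405]=b2
cv2.imwrite("pics/v1.png",np.hstack([a,pad])[:,:,::-1])
E
```

```text
(no output)
```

View pics/v1.png

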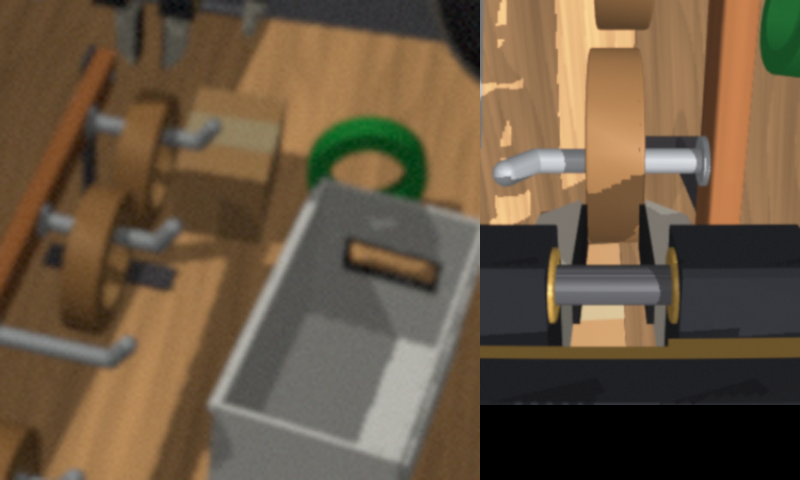

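```bash
python3 - <<'E'
from h import *
o=get_obs();t=o["tool_pos"];print(t,o["grip_width"])
for c in("side","wrist","top"):
    print(c,proj(c,t),proj(c,t+[0,0,50]),proj(c,[632,-280,264]),proj(c,[632,-280,204]))
E
```

```text
[ 632.4644343  -280.73170393  288.56001745] 19.984107547284854
side [339.9731066  117.07517476] [340.53597207 100.42668601] [339.83203071 125.13794815] [339.19817773 143.50297935]
wrist [325.54187762 289.44696742] [326.4704228  346.08373326] [324.25096127 269.32802494] [323.91561928 236.79148385]
top [435.35890507 236.82223675] [440.36548262 233.67502393] [432.77785793 238.45548446] [427.53530711 241.75186483]
```

Call:
{"name": "step_arm", "arguments": {"deltas": [0,22,0,0,41,0,0,0,0,41,0,0,0,0,41,0,0,-20,0,41,0,0,-20,0,41,0,0,-18,0,41,0,0,0,0,41,0,0,0,0,10,0,0,0,0,10,0,0,0,0,10]}}

```text
time: 5.25
tool_pos: [632.3, -258.6, 228.7]
tcp_rot: [3.14, 0.001, 1.495]
contact_force: [1.1, -0.2, 1.0]
grip_width: 29.4
finger_force: 29.7
```

Call:
{"name": "step_arm", "arguments": {"deltas": [0,0,0,0,10,0,0,0,0,10,0,0,0,0,10,0,0,0,0,10,0,0,0,0,10,0,0,0,0,10,0,0,0,0,10,0,0,0,0,10,0,0,0,0,10,0,0,0,0,10]}}

```text
time: 6.5
tool_pos: [632.2, -258.4, 228.2]
tcp_rot: [3.14, 0.0, 1.495]
contact_force: [3.5, -0.6, 5.7]
grip_width: 29.4
finger_force: 29.7
```

Call:
{"name": "step_arm", "arguments": {"deltas": [0,0,12,0,10,0,0,16,0,10,0,0,16,0,10,-30,2.2,0,0,10,-40,3,0,0,10,-40,3,0,0,10,0,0,12,8.4,10,0,0,20,8.4,10,0,0,0,0,10,0,0,0,0,10]}}

```text
time: 7.75
tool_pos: [521.2, -249.9, 302.6]
tcp_rot: [-3.14, -0.002, 1.785]
contact_force: [-0.2, -0.1, -2.3]
grip_width: 29.4
finger_force: 29.6
```

```bash
python3 - <<'E'
from h import *
o=get_obs();print(o["tool_pos"],o["tcp_rot"],o["grip_width"],o["contact_force"])
b=snap("wrist","w2");a=snap("side","s2")
c=np.zeros((480,800,3),np.uint8);c[:,:400]=cv2.resize(b,(400,300))[np.r_[0:300,[0]*180]];c[:,400:]=a[40:280,240:440].repeat(2,0).repeat(2,1)
cv2.imwrite("pics/v2.png",c[:,:,::-1])
print(proj("wrist",o["tool_pos"]),proj("side",o["tool_pos"]),proj("side",o["tool_pos"]+[0,0,-84]))
E
```

```text
[ 521.20593235 -249.86849455  302.57542084] [-3.13972035e+00 -1.75240566e-03  1.78510372e+00] 29.43273190884306 [-0.24550982 -0.10587648 -2.27800449]
[325.28107112 289.82097156] [383.41891629 126.51117807] [380.49213032 153.03085906]
```

View pics/v2.png

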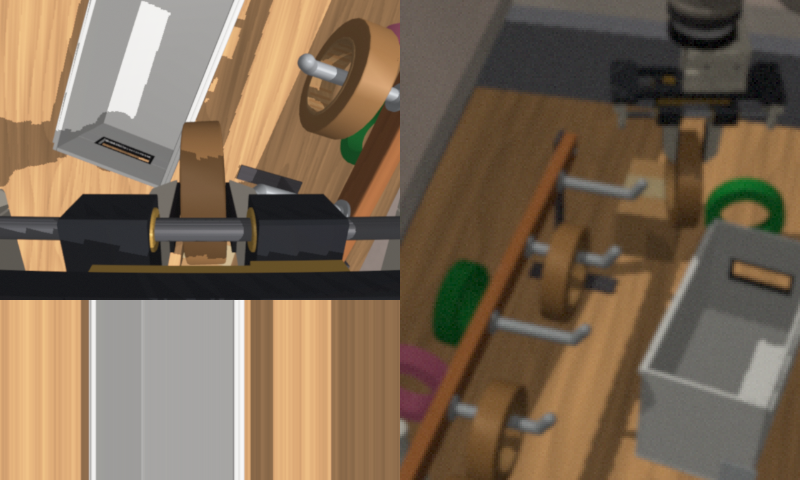

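```bash
python3 - <<'E'
from h import *
o=get_obs();t=o["tool_pos"];y=o["tcp_rot"][2]
lat=np.array([np.cos(y),np.sin(y),0])  # tool x, perpendicular to closing
for row in (190,195,200):
    c,d=ray("wrist",(323,row));cl=np.array([(c-t)@lat,c[2]-t[2]]);dl=np.array([d@lat,d[2]]);dl/=np.linalg.norm(dl)
    # circle centre at 49 from grasp point (0,19), angle a from down; tangent distance 60
    for a in np.arange(-60,61,.25):
        q=np.array([49.*np.sin(np.radians(a)),19-49*np.cos(np.radians(a))]);w=q-cl
        if abs(abs(dl[0]*w[1]-dl[1]*w[0])-60)<.12: print(row,a,q,lat)
E
```

```text
190 -21.75 [-18.15731444 -26.51166809] [-0.21379822  0.97687784  0.        ]
195 -24.75 [-20.51432714 -25.49901552] [-0.21379822  0.97687784  0.        ]
200 -28.0 [-23.00410658 -24.26443205] [-0.21379822  0.97687784  0.        ]
```

Call:
{"name": "step_arm", "arguments": {"deltas": [-11.4,21,0,8.5,10,-11.4,21,0,8.5,10,-11.4,21,0,8.5,10,-11.4,21,0,8.5,10,-11.4,21,0,8.5,10,-11.4,21,0,8.5,10,-11.4,21,0,8.5,10,-11.4,21,0,8.3,10,0,0,0,0,10,0,0,0,0,10]}}

```text
time: 9.1
tool_pos: [430.8, -82.6, 303.5]
tcp_rot: [-3.141, -0.0, 2.969]
contact_force: [-0.1, 1.0, -1.9]
grip_width: 29.6
finger_force: 29.6
```

```bash
python3 - <<'E'
from h import *
np.set_printoptions(precision=1,suppress=True)
o=get_obs();print(o["tool_pos"],o["tcp_rot"])
c=np.array([434.7,-176.4,170]);y=np.radians(80.1);bx=np.array([np.cos(y),np.sin(y),0]);by=np.array([-np.sin(y),np.cos(y),0])
b=snap("wrist","w3").copy();a=snap("top","t3").copy()
for im,cam in((b,"wrist"),(a,"top")):
    for i,j in((1,-1),(-1,-1),(-1,1),(1,1)):
        p=proj(cam,c+145*i*bx+75*j*by);print(cam,i,j,p);cv2.circle(im,tuple(int(v) for v in p),3,(255,0,0),1)
d=np.zeros((480,800,3),np.uint8);d[:300,:400]=cv2.resize(b,(400,300));d[:,400:]=cv2.resize(a[250:370,330:460],(400,369))[np.r_[0:369,[0]*111]]
d[369:,400:]=0
cv2.imwrite("pics/v3.png",d[:,:,::-1])
E
```

```text
[430.8 -82.6 303.5] [-3.1 -0.   3. ]
wrist 1 -1 [387.4 329. ]
wrist -1 -1 [ 50.2 327.6]
wrist -1 1 [ 12.8 150.6]
wrist 1 1 [396.4 148.5]
top 1 -1 [341.9 280.4]
top -1 -1 [446.6 296.7]
top -1 1 [440.3 352. ]
top 1 1 [333.9 335. ]
```

View pics/v3.png

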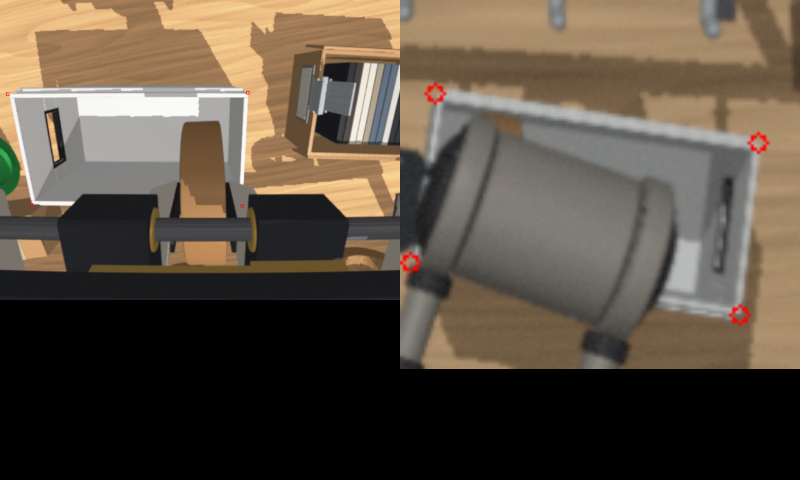

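Call:
{"name": "step_arm", "arguments": {"deltas": [0,0,-40,0,10,0,0,-40,0,10,0,0,-40,0,10,0,0,-40,0,10,0,0,-20,0,10,0,0,-10,0,10,0,0,0,0,10,0,0,0,0,40,0,0,0,0,40,0,0,0,0,40]}}

```text
time: 10.45
tool_pos: [431.0, -82.2, 114.4]
tcp_rot: [-3.141, 0.002, 2.971]
contact_force: [0.4, 0.0, -0.3]
grip_width: 39.7
finger_force: 0.0
```

Call:
{"name": "step_arm", "arguments": {"deltas": [0,0,40,0,40,0,0,40,0,40,0,0,40,-10.5,40,0,0,40,-10.5,40,0,0,40,-10.5,40,43,-9,0,-10.5,40,43,-9,0,-10.5,40,43,-9,0,-10.5,40,43,-9,0,-10.5,40,43,-9,0,-10.7,40]}}

```text
time: 11.7
tool_pos: [646.8, -127.3, 314.0]
tcp_rot: [3.141, 0.0, 1.496]
contact_force: [-0.8, -0.3, -0.1]
grip_width: 40.4
finger_force: 0.0
```

```bash
python3 - <<'E'
from h import *
o=get_obs();print(o["tool_pos"],o["tcp_rot"])
np.save("P4.npy",camera_params("wrist"),allow_pickle=True)
b=snap("wrist","w4");a=snap("top","t4")
d=np.zeros((480,800,3),np.uint8);d[:,:400]=b[0:480,200:600];d[:369,400:]=cv2.resize(a[250:370,330:460],(400,369))
cv2.imwrite("pics/v4.png",d[:,:,::-1])
E
```

```text
[ 646.82688192 -127.33669049  314.00416119] [3.14093685e+00 1.67761417e-04 1.49564152e+00]
```

View pics/v4.png

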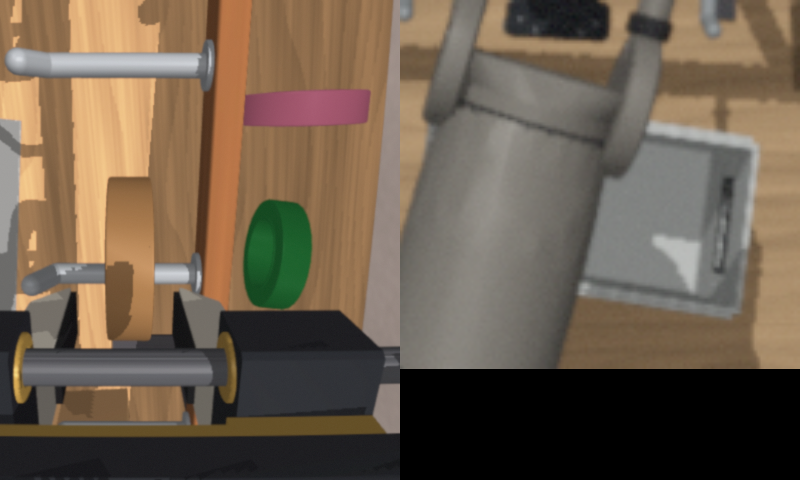

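The wrist view shows roll1 (columns 305–353) centred between the fingers. I'll descend and grip.

Call:
{"name": "step_arm", "arguments": {"deltas": [0.8,0,-25,0,40,0,0,-25,0,40,0,0,-20,0,40,0,0,-15,0,40,0,0,0,0,40,0,0,0,0,10,0,0,0,0,10,0,0,0,0,10,0,0,0,0,10,0,0,0,0,10]}}

```text
time: 13.05
tool_pos: [646.9, -126.9, 229.5]
tcp_rot: [3.14, -0.0, 1.502]
contact_force: [1.2, 1.5, 4.2]
grip_width: 29.2
finger_force: 29.8
```

Call:
{"name": "step_arm", "arguments": {"deltas": [0,0,12,0,10,0,0,16,0,10,0,0,16,0,10,-30,2.2,0,0,10,-40,3,0,0,10,-40,3,0,0,10,0,0,8,10.5,10,0,0,8,10.5,10,0,0,8,10.5,10,0,0,8,10.5,10]}}

```text
time: 14.3
tool_pos: [535.7, -119.2, 305.0]
tcp_rot: [-3.14, -0.001, 2.24]
contact_force: [-0.6, -0.7, -2.2]
grip_width: 29.4
finger_force: 29.8
```

Call:
{"name": "step_arm", "arguments": {"deltas": [-23.5,-4.5,0,10.5,10,-23.5,-4.5,0,10.5,10,-23.5,-4.5,0,10.5,10,-23.5,-4.5,0,10.5,10,-23.5,-4.5,0,0,10,0,0,0,0,10,0,0,0,0,10,0,0,0,0,10,0,0,0,0,10,0,0,0,0,10]}}

```text
time: 15.55
tool_pos: [419.1, -141.3, 304.6]
tcp_rot: [3.141, -0.0, 2.968]
contact_force: [0.5, -0.2, -1.2]
grip_width: 29.3
finger_force: 29.6
```

```bash
python3 - <<'E'
from h import *
o=get_obs();print(o["tool_pos"],o["tcp_rot"],o["grip_width"])
b=snap("wrist","w5");a=snap("top","t5");s=snap("side","s5")
d=np.zeros((480,800,3),np.uint8);d[:300,:400]=cv2.resize(b,(400,300));d[:369,400:]=cv2.resize(a[250:370,330:460],(400,369));d[300:,:400]=cv2.resize(s[140:320,300:540],None,fx=1.66,fy=1)[:,:400] if 0 else 0
d[300:,:240]=s[140:320,300:540]
cv2.imwrite("pics/v5.png",d[:,:,::-1])
E
```

```text
[ 419.06888675 -141.33037951  304.56188889] [ 3.14136319e+00 -3.85651517e-04  2.96818707e+00] 29.280436726456067
```

View pics/v5.png

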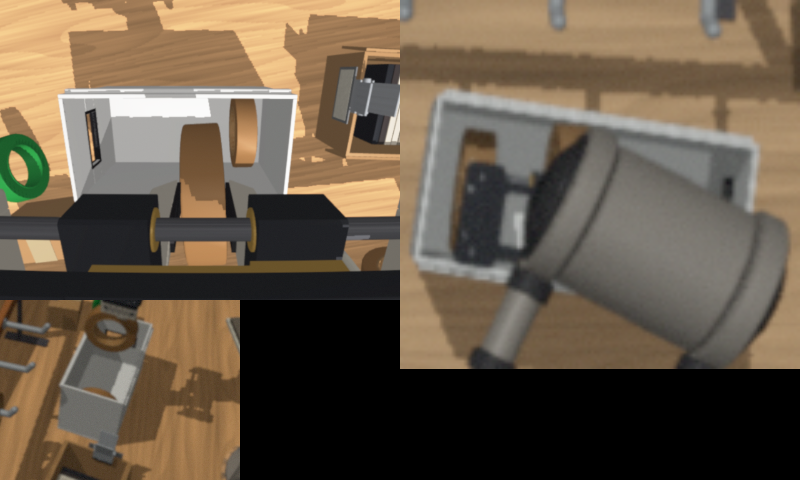

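The first roll stands upright at the back of the bin (wrist-view panel, about (242,132)), and the bin hasn't moved. I'll lower roll1.

Call:
{"name": "step_arm", "arguments": {"deltas": [0,0,-40,0,10,0,0,-40,0,10,0,0,-40,0,10,0,0,-40,0,10,0,0,-20,0,10,0,0,-11,0,10,0,0,0,0,10,0,0,0,0,38,0,0,0,0,38,0,0,0,0,38]}}

```text
time: 16.95
tool_pos: [419.2, -141.6, 114.3]
tcp_rot: [-3.141, 0.001, 2.968]
contact_force: [0.5, -0.1, -0.3]
grip_width: 37.9
finger_force: 0.0
```

Call:
{"name": "step_arm", "arguments": {"deltas": [0,0,50,0,40,0,0,50,0,40,0,0,50,0,40,0,0,50,0,40,31,34,0,-10.5,40,31,34,0,-10.5,40,31,34,0,-10.5,40,31,34,0,-10.5,40,31,34,0,-10.5,40,31,34,0,-10.5,40]}}

```text
time: 18.2
tool_pos: [604.9, 62.9, 314.0]
tcp_rot: [3.141, 0.0, 1.867]
contact_force: [0.2, -1.2, 1.2]
grip_width: 40.1
finger_force: 0.0
```

Call:
{"name": "step_arm", "arguments": {"deltas": [30,34,0,-10.5,40,30,34,0,-10.7,40,0,0,0,0,40,0,0,0,0,40,0,0,0,0,40,0,0,0,0,40,0,0,0,0,40,0,0,0,0,40,0,0,0,0,40,0,0,0,0,40]}}

```text
time: 19.45
tool_pos: [664.1, 129.6, 313.7]
tcp_rot: [3.142, 0.0, 1.503]
contact_force: [1.0, -0.3, -0.0]
grip_width: 40.3
finger_force: 0.0
```

```bash
python3 - <<'E'
from h import *
np.set_printoptions(precision=1,suppress=True)
o=get_obs();print(o["tool_pos"],o["tcp_rot"])
P=camera_params("wrist");b=snap("wrist","w6");a=snap("top","t6")
# brown roll mask near centre
hsv=cv2.cvtColor(b,cv2.COLOR_RGB2HSV)
print(proj("wrist",o["tool_pos"]))
for r in (170,190,210,230,250,270,290,310): print(r,[tuple(b[r,c]) [0] for c in range(280,380,6)])
c0=np.array([434.7,-176.4,170]);y=np.radians(80.1);bx=np.array([np.cos(y),np.sin(y),0]);by=np.array([-np.sin(y),np.cos(y),0])
a=a.copy()
for i,j in((1,-1),(-1,-1),(-1,1),(1,1)):
    p=proj("top",c0+145*i*bx+75*j*by);cv2.circle(a,tuple(int(round(v)) for v in p),2,(255,0,0),1)
d=np.zeros((480,800,3),np.uint8);d[:,:400]=b[:,200:600];d[:369,400:]=cv2.resize(a[250:370,330:460],(400,369))
cv2.imwrite("pics/v6.png",d[:,:,::-1])
E
```

```text
[664.1 129.6 313.7] [3.1 0.  1.5]
[325.5 289.5]
170 [np.uint8(248), np.uint8(241), np.uint8(236), np.uint8(226), np.uint8(242), np.uint8(238), np.uint8(234), np.uint8(236), np.uint8(238), np.uint8(235), np.uint8(237), np.uint8(242), np.uint8(244), np.uint8(243), np.uint8(200), np.uint8(158), np.uint8(160)]
190 [np.uint8(243), np.uint8(238), np.uint8(228), np.uint8(225), np.uint8(238), np.uint8(156), np.uint8(157), np.uint8(156), np.uint8(156), np.uint8(155), np.uint8(155), np.uint8(154), np.uint8(156), np.uint8(230), np.uint8(154), np.uint8(159), np.uint8(150)]
210 [np.uint8(233), np.uint8(243), np.uint8(232), np.uint8(231), np.uint8(234), np.uint8(175), np.uint8(175), np.uint8(175), np.uint8(174), np.uint8(173), np.uint8(173), np.uint8(171), np.uint8(174), np.uint8(231), np.uint8(148), np.uint8(158), np.uint8(151)]
230 [np.uint8(233), np.uint8(245), np.uint8(232), np.uint8(230), np.uint8(234), np.uint8(192), np.uint8(192), np.uint8(190), np.uint8(190), np.uint8(189), np.uint8(189), np.uint8(187), np.uint8(188), np.uint8(152), np.uint8(146), np.uint8(155), np.uint8(151)]
250 [np.uint
[... 326 characters left out ...]
, np.uint8(124), np.uint8(124), np.uint8(124), np.uint8(124), np.uint8(204), np.uint8(206), np.uint8(209), np.uint8(212), np.uint8(217), np.uint8(218), np.uint8(218), np.uint8(219)]
290 [np.uint8(234), np.uint8(239), np.uint8(238), np.uint8(235), np.uint8(223), np.uint8(118), np.uint8(119), np.uint8(120), np.uint8(119), np.uint8(161), np.uint8(191), np.uint8(191), np.uint8(192), np.uint8(172), np.uint8(147), np.uint8(147), np.uint8(145)]
310 [np.uint8(217), np.uint8(241), np.uint8(240), np.uint8(242), np.uint8(237), np.uint8(114), np.uint8(113), np.uint8(115), np.uint8(116), np.uint8(178), np.uint8(180), np.uint8(181), np.uint8(176), np.uint8(164), np.uint8(146), np.uint8(156), np.uint8(23)]
```

View pics/v6.png

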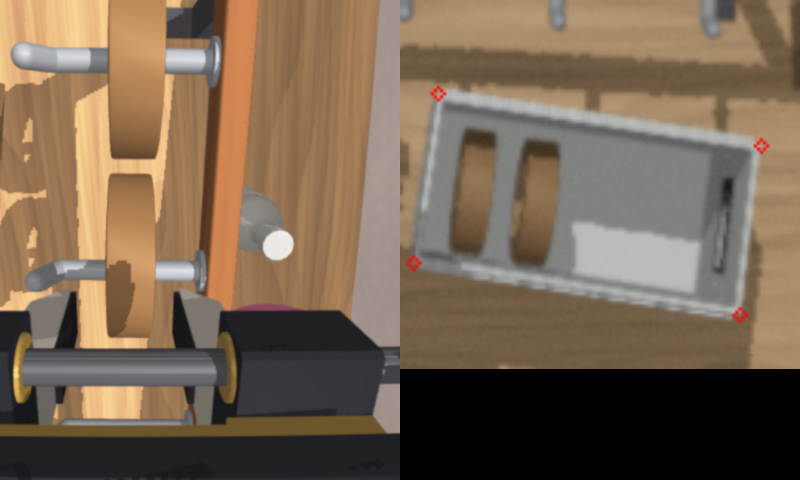

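Both rolls stand in the bin and roll3 is centred between the fingers (wrist view columns 306–354). I'll grip it.

Call:
{"name": "step_arm", "arguments": {"deltas": [1,0.5,-25,0,40,0,0,-25,0,40,0,0,-20,0,40,0,0,-15,0,40,0,0,0,0,40,0,0,0,0,10,0,0,0,0,10,0,0,0,0,10,0,0,0,0,10,0,0,0,0,10]}}

```text
time: 20.8
tool_pos: [665.7, 130.4, 229.7]
tcp_rot: [3.139, -0.001, 1.503]
contact_force: [2.6, 2.0, 5.1]
grip_width: 29.7
finger_force: 29.9
```

Call:
{"name": "step_arm", "arguments": {"deltas": [0,0,12,0,10,0,0,16,0,10,0,0,16,0,10,-30,2.2,0,0,10,-40,3,0,0,10,-40,3,0,0,10,0,0,8,10.5,10,0,0,8,10.5,10,0,0,8,10.5,10,0,0,8,10.5,10]}}

```text
time: 22.05
tool_pos: [554.4, 138.0, 304.9]
tcp_rot: [-3.139, -0.001, 2.242]
contact_force: [0.2, 0.0, -2.5]
grip_width: 29.8
finger_force: 29.9
```

Call:
{"name": "step_arm", "arguments": {"deltas": [-18,-42,0,10.5,10,-18,-42,0,10.5,10,-18,-42,0,10.5,10,-18,-42,0,10.5,10,-18,-42,0,0,10,-18,-42,0,0,10,-18,-42,0,0,10,-20,-45,0,0,10,0,0,0,0,10,0,0,0,0,10]}}

```text
time: 23.3
tool_pos: [408.8, -200.3, 304.7]
tcp_rot: [3.141, -0.001, 2.968]
contact_force: [0.3, -0.3, -1.1]
grip_width: 29.4
finger_force: 29.9
```

```bash
cat > binchk.py <<'E'
from h import *
np.set_printoptions(precision=1,suppress=True)
def chk(tag):
    o=get_obs();print(o["tool_pos"],o["tcp_rot"],o["grip_width"])
    import os
    if os.path.exists("pics/t6.png"):
        r=cv2.imread("pics/t6.png",0).astype(float);a=cv2.cvtColor(snap("top",tag),cv2.COLOR_RGB2GRAY).astype(float)
        # front wall edge patch (right end)
        t=r[285:365,425:460].astype(np.uint8);m=cv2.matchTemplate(a[270:385,405:485].astype(np.uint8),t,cv2.TM_CCOEFF_NORMED)
        _,v,_,l=cv2.minMaxLoc(m);print("front shift px",l[0]-20,l[1]-15,round(v,2))
E
python3 -c "
from binchk import *;chk('t7')"
```

```text
[ 408.8 -200.3  304.7] [ 3.1 -0.   3. ] 29.367508354922055
front shift px -13 -2 0.44
```

```bash
cat >> binchk.py <<'E'
C=np.array([434.7,-176.4,170]);Y=np.radians(80.1)
def axes():return np.array([np.cos(Y),np.sin(Y),0]),np.array([-np.sin(Y),np.cos(Y),0])
def rim(tag,thr=185):
    bx,by=axes();im=snap("wrist",tag).astype(int)
    w=((im.min(2)>thr)&(im.max(2)-im.min(2)<25)).astype(np.uint8)
    n,l,s,_=cv2.connectedComponentsWithStats(w)
    for i,j in((1,-1),(-1,-1),(-1,1),(1,1)):
        p=proj("wrist",C+145*i*bx+75*j*by);print("pred",i,j,p)
    ys,xs=np.nonzero(w);print([ (xs[k],ys[k]) for k in (np.argmin(xs+ys),np.argmax(xs-ys),np.argmin(xs-ys),np.argmax(xs+ys))])
    return w
E
python3 - <<'E'
from binchk import *
w=rim("w7");cv2.imwrite("pics/w7m.png",w*255)
im=cv2.imread("pics/w5.png").astype(int);v=((im.min(2)>185)&(im.max(2)-im.min(2)<25));ys,xs=np.nonzero(v)
print("w5",[ (xs[k],ys[k]) for k in (np.argmin(xs+ys),np.argmax(xs-ys),np.argmin(xs-ys),np.argmax(xs+ys))])
bot=[(c,np.nonzero(w[:,c])[0][:2]) for c in range(20,640,40)];print(bot)
E
```

```text
pred 1 -1 [524.6 328.9]
pred -1 -1 [186.5 329.1]
pred -1 1 [167.4 150.2]
pred 1 1 [552.6 151.3]
[(np.int64(171), np.int64(150)), (np.int64(551), np.int64(152)), (np.int64(186), np.int64(309)), (np.int64(526), np.int64(317))]
w5 [(np.int64(94), np.int64(151)), (np.int64(639), np.int64(128)), (np.int64(119), np.int64(321)), (np.int64(634), np.int64(224))]
[(20, array([], dtype=int64)), (60, array([], dtype=int64)), (100, array([], dtype=int64)), (140, array([], dtype=int64)), (180, array([150, 151])), (220, array([142, 143])), (260, array([156, 157])), (300, array([156, 157])), (340, array([142, 143])), (380, array([142, 143])), (420, array([142, 143])), (460, array([143, 144])), (500, array([143, 144])), (540, array([144, 145])), (580, array([], dtype=int64)), (620, array([], dtype=int64))]
```

The bin hasn't moved: the rim corners are within 3 px of the prediction. I'll lower roll3.

Call:
{"name": "step_arm", "arguments": {"deltas": [0,0,-40,0,10,0,0,-40,0,10,0,0,-40,0,10,0,0,-40,0,10,0,0,-20,0,10,0,0,-11,0,10,0,0,0,0,10,0,0,0,0,38,0,0,0,0,38,0,0,0,0,38]}}

```text
time: 24.65
tool_pos: [409.5, -201.0, 114.4]
tcp_rot: [-3.141, 0.001, 2.969]
contact_force: [-0.7, -0.8, -0.4]
grip_width: 37.9
finger_force: 0.0
```

Call:
{"name": "step_arm", "arguments": {"deltas": [0,0,50,0,40,0,0,50,0,40,0,0,50,0,40,0,0,50,0,40,31,46,0,-10.5,40,31,46,0,-10.5,40,31,46,0,-10.5,40,31,46,0,-10.5,40,31,46,0,-10.5,40,31,46,0,-10.5,40]}}

```text
time: 25.9
tool_pos: [587.2, 62.3, 314.2]
tcp_rot: [3.141, 0.0, 1.918]
contact_force: [0.6, -0.8, 0.7]
grip_width: 39.9
finger_force: 0.0
```

Call:
{"name": "step_arm", "arguments": {"deltas": [20,46.5,0,-10.5,40,20,46.5,0,-10.7,40,20,46.5,0,0,40,20,46.5,0,0,40,0,0,0,0,40,0,0,0,0,40,0,0,0,0,40,0,0,0,0,40,0,0,0,0,40,0,0,0,0,40]}}

```text
time: 27.15
tool_pos: [666.4, 246.4, 314.1]
tcp_rot: [3.141, -0.0, 1.554]
contact_force: [0.5, 0.4, 0.1]
grip_width: 39.8
finger_force: 0.0
```

```bash
python3 - <<'E'
from binchk import *
o=get_obs();print(o["tool_pos"],o["tcp_rot"]);snap("wrist","w8")
for n in ("w6","w8"):
    b=cv2.imread(f"pics/{n}.png")
    h=cv2.cvtColor(b,cv2.COLOR_BGR2HSV).astype(int)
    for r in (215,235,250): print(n,r,list(b[r,290:372:4,0]))
    print(n,list(b[160:200:2,330,0]))
# template: apply w6 patch of roll to w8
a=cv2.imread("pics/w6.png");b=cv2.imread("pics/w8.png")
m=cv2.matchTemplate(b[130:345,250:410],a[165:262,285:365],cv2.TM_CCOEFF_NORMED);_,v,_,l=cv2.minMaxLoc(m);print(l[0]-35,l[1]-35,v)
E
```

```text
[666.4 246.4 314.1] [ 3.1 -0.   1.6]
w6 215 [np.uint8(130), np.uint8(123), np.uint8(129), np.uint8(131), np.uint8(94), np.uint8(84), np.uint8(83), np.uint8(84), np.uint8(83), np.uint8(82), np.uint8(81), np.uint8(81), np.uint8(81), np.uint8(81), np.uint8(82), np.uint8(81), np.uint8(87), np.uint8(127), np.uint8(79), np.uint8(80), np.uint8(84)]
w6 235 [np.uint8(138), np.uint8(128), np.uint8(124), np.uint8(130), np.uint8(81), np.uint8(98), np.uint8(94), np.uint8(96), np.uint8(95), np.uint8(95), np.uint8(95), np.uint8(93), np.uint8(93), np.uint8(94), np.uint8(92), np.uint8(92), np.uint8(89), np.uint8(83), np.uint8(78), np.uint8(84), np.uint8(82)]
w6 250 [np.uint8(142), np.uint8(128), np.uint8(123), np.uint8(129), np.uint8(78), np.uint8(100), np.uint8(101), np.uint8(104), np.uint8(106), np.uint8(104), np.uint8(105), np.uint8(104), np.uint8(103), np.uint8(103), np.uint8(103), np.uint8(104), np.uint8(101), np.uint8(81), np.uint8(82), np.uint8(85), np.uint8(83)]
w6 [np.uint8(132), np.uint8(138), np.uint8(137), np.uint8(138), np.uint8(137), np.uint8(136), np.uint8(130), np.uint8(69), np.uint8(
[... 713 characters left out ...]
, np.uint8(104), np.uint8(103), np.uint8(103), np.uint8(102), np.uint8(92)]
w8 250 [np.uint8(208), np.uint8(209), np.uint8(202), np.uint8(192), np.uint8(132), np.uint8(133), np.uint8(133), np.uint8(86), np.uint8(87), np.uint8(93), np.uint8(94), np.uint8(95), np.uint8(96), np.uint8(97), np.uint8(99), np.uint8(102), np.uint8(104), np.uint8(105), np.uint8(104), np.uint8(108), np.uint8(152)]
w8 [np.uint8(64), np.uint8(65), np.uint8(67), np.uint8(68), np.uint8(70), np.uint8(70), np.uint8(70), np.uint8(72), np.uint8(73), np.uint8(74), np.uint8(74), np.uint8(75), np.uint8(75), np.uint8(76), np.uint8(77), np.uint8(78), np.uint8(79), np.uint8(80), np.uint8(79), np.uint8(81)]
15 -17 0.5696211457252502
```

Call:
{"name": "step_arm", "arguments": {"deltas": [9,14.5,0,-3.1,40,0,0,0,0,40,0,0,0,0,40,0,0,0,0,40,0,0,0,0,40,0,0,0,0,40,0,0,0,0,40,0,0,0,0,40,0,0,0,0,40,0,0,0,0,40]}}

```text
time: 28.45
tool_pos: [675.5, 261.3, 313.8]
tcp_rot: [3.142, 0.0, 1.501]
contact_force: [0.0, 0.4, 0.0]
grip_width: 39.9
finger_force: 0.0
```

```bash
python3 - <<'E'
from binchk import *
o=get_obs();print(o["tool_pos"],o["tcp_rot"]);snap("wrist","w9")
b=cv2.imread("pics/w9.png")
for r in (215,235,250): print(r,[int(v) for v in b[r,290:376:3,0]])
print([int(v) for v in b[150:210:3,330,0]])
a=cv2.imread("pics/w6.png")
m=cv2.matchTemplate(b[130:345,250:410],a[165:262,285:365],cv2.TM_CCOEFF_NORMED);_,v,_,l=cv2.minMaxLoc(m);print(l[0]-35,l[1]-35,v)
cv2.imwrite("pics/v9.png",b[100:400,200:500])
E
```

```text
[675.5 261.3 313.8] [3.1 0.  1.5]
215 [126, 121, 122, 129, 130, 131, 73, 78, 78, 77, 76, 78, 79, 76, 76, 77, 76, 76, 76, 77, 76, 76, 114, 126, 132, 116, 77, 81, 81]
235 [128, 119, 118, 130, 131, 126, 79, 88, 88, 88, 88, 88, 87, 86, 86, 86, 86, 85, 86, 85, 86, 85, 100, 130, 124, 79, 79, 78, 83]
250 [127, 122, 114, 124, 134, 122, 84, 97, 98, 98, 99, 98, 98, 97, 97, 97, 97, 95, 95, 95, 94, 95, 104, 132, 95, 76, 80, 80, 82]
[91, 91, 89, 89, 75, 74, 74, 74, 73, 53, 55, 60, 64, 65, 69, 68, 70, 73, 73, 73]
1 3 0.5299260020256042
```

Call:
{"name": "step_arm", "arguments": {"deltas": [1.5,1,-25,0,40,0,0,-25,0,40,0,0,-20,0,40,0,0,-15,0,40,0,0,0,0,40,0,0,0,0,10,0,0,0,0,10,0,0,0,0,10,0,0,0,0,10,0,0,0,0,10]}}

```text
time: 29.75
tool_pos: [677.4, 262.6, 229.6]
tcp_rot: [3.14, -0.001, 1.501]
contact_force: [1.3, 2.8, 2.6]
grip_width: 28.9
finger_force: 30.0
```

Call:
{"name": "step_arm", "arguments": {"deltas": [0,0,12,0,10,0,0,16,0,10,0,0,16,0,10,-30,2.2,0,0,10,-40,3,0,0,10,-40,3,0,0,10,0,0,8,10.5,10,0,0,8,10.5,10,0,0,8,10.5,10,0,0,8,10.5,10]}}

```text
time: 31.0
tool_pos: [566.5, 270.1, 305.2]
tcp_rot: [-3.14, -0.0, 2.239]
contact_force: [-0.1, 0.5, -2.0]
grip_width: 29.5
finger_force: 29.9
```

Call:
{"name": "step_arm", "arguments": {"deltas": [-14,-42,0,10.5,10,-14,-42,0,10.5,10,-14,-42,0,10.5,10,-14,-42,0,10.5,10,-14,-42,0,0,10,-14,-42,0,0,10,-14,-42,0,0,10,-14,-42,0,0,10,-14,-42,0,0,10,-14,-42,0,0,10]}}

```text
time: 32.25
tool_pos: [425.8, -150.8, 305.2]
tcp_rot: [3.142, -0.001, 2.966]
contact_force: [-0.0, -0.2, -0.4]
grip_width: 29.3
finger_force: 29.9
```

Call:
{"name": "step_arm", "arguments": {"deltas": [-9,-36,0,0,10,-9,-36,0,0,10,-9,-34,0,0,10,0,0,0,0,10,0,0,0,0,10,0,0,0,0,10,0,0,0,0,10,0,0,0,0,10,0,0,0,0,10,0,0,0,0,10]}}

```text
time: 33.5
tool_pos: [400.0, -255.5, 304.8]
tcp_rot: [3.141, -0.0, 2.967]
contact_force: [-0.4, -0.0, -2.3]
grip_width: 29.4
finger_force: 29.9
```

```bash
python3 -c "
from binchk import *
o=get_obs();print(o['tool_pos'],o['tcp_rot'],o['grip_width']);rim('w10')"
```

```text
[ 400.  -255.5  304.8] [ 3.1 -0.   3. ] 29.384744285748127
pred 1 -1 [589.1 326.8]
pred -1 -1 [253.  329.1]
pred -1 1 [242.4 149.5]
pred 1 1 [624.7 150.4]
[(np.int64(276), np.int64(155)), (np.int64(623), np.int64(152)), (np.int64(252), np.int64(297)), (np.int64(588), np.int64(325))]
```

Call:
{"name": "step_arm", "arguments": {"deltas": [0,0,-40,0,10,0,0,-40,0,10,0,0,-40,0,10,0,0,-40,0,10,0,0,-20,0,10,0,0,-11,0,10,0,0,0,0,10,0,0,0,0,38,0,0,0,0,38,0,0,0,0,38]}}

```text
time: 34.8
tool_pos: [400.3, -255.8, 114.5]
tcp_rot: [-3.141, 0.001, 2.967]
contact_force: [0.0, 0.3, -0.2]
grip_width: 38.1
finger_force: 0.0
```

Call:
{"name": "step_arm", "arguments": {"deltas": [0,0,50,0,60,0,0,50,0,60,0,0,50,0,60,0,0,50,0,60,3,50,0,0,60,3,50,0,0,60,3,50,0,0,60,3,50,0,0,60,3,50,0,0,60,3,50,0,0,60]}}

```text
time: 36.05
tool_pos: [417.8, 46.0, 314.3]
tcp_rot: [3.141, 0.001, 2.966]
contact_force: [0.5, -0.4, 0.6]
grip_width: 59.9
finger_force: 0.0
```

```bash
python3 - <<'E'
from h import *
o=get_obs();print(o["tool_pos"],o["tcp_rot"])
np.save("P11.npy",camera_params("wrist"),allow_pickle=True)
snap("wrist","w11")
E
```

```text
[417.7972688   46.04671243 314.3052655 ] [3.14141530e+00 1.20862706e-03 2.96641408e+00]
```

Call:
{"name": "step_arm", "arguments": {"deltas": [0,15,0,0,60,0,15,0,0,60,0,15,0,0,60,0,15,0,0,60,0,0,0,0,60,0,0,0,0,60,0,0,0,0,60,0,0,0,0,60,0,0,0,0,60,0,0,0,0,60]}}

```text
time: 37.35
tool_pos: [417.9, 104.4, 313.8]
tcp_rot: [3.142, -0.0, 2.966]
contact_force: [-0.1, 0.4, -0.2]
grip_width: 59.8
finger_force: 0.0
```

```bash
python3 - <<'E'
from h import *
o=get_obs();print(o["tool_pos"],o["tcp_rot"])
np.save("P12.npy",camera_params("wrist"),allow_pickle=True)
b=snap("wrist","w12");a=cv2.imread("pics/w11.png")[:,:,::-1]
t=snap("top","t12")
d=np.zeros((600,800,3),np.uint8)
for k,(P,im) in enumerate((("P11.npy",a),("P12.npy",b))):
    p=proj("wrist",[412,85,140],np.load(P,allow_pickle=True).item());x0=int(p[0])-100;y0=max(0,int(p[1])-70);print(x0,y0)
    x0=max(0,min(x0,440));d[:300,400*k:400*k+400]=cv2.resize(im[y0:y0+150,x0:x0+200],(400,300),interpolation=cv2.INTER_CUBIC);print("used",x0,y0)
d[300:,:400]=cv2.resize(t[270:370,330:463],(400,300))
cv2.imwrite("pics/v12.png",d[:,:,::-1])
E
```

```text
[417.93497008 104.36207341 313.84043945] [ 3.14153197e+00 -3.80769871e-05  2.96640599e+00]
267 124
used 267 124
201 136
used 201 136
```

View pics/v12.png

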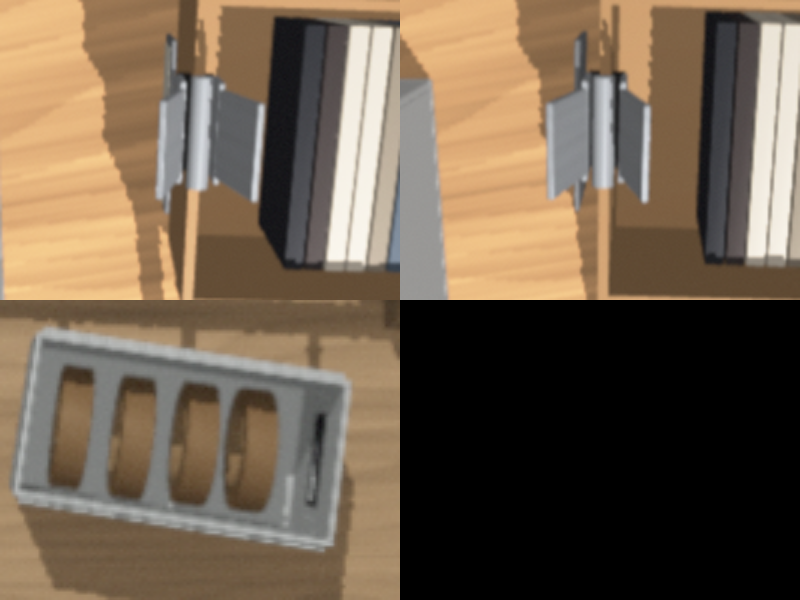

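The clip shows in both wrist views with its handle ends at wide-panel columns about 163/260 (first) and 149/246 (second). All four rolls stand below the bin's rim.

```bash
python3 - <<'E'
from h import *
np.set_printoptions(precision=1,suppress=True)
A,B=[np.load(f"P{n}.npy",allow_pickle=True).item() for n in (11,12)]
a=lambda p:(267+p[0]/2-.25,124+p[1]/2-.25); b=lambda p:(201+p[0]/2-.25,136+p[1]/2-.25)
for n,p,q in [("Ltop",(166,100),(148,104)),("Lbot",(161,199),(149,201)),("Rtop",(264,104),(250,106)),("Rbot",(257,201),(246,201)),("hTop",(202,75),(202,73)),("hbot",(198,189),(203,188)),("wall far",(187,298),(202,298))]:
    print(n,*two("wrist",a(p),"wrist",b(q),A,B))
E
```

```text
Ltop [386.2  71.3 178.2] 0.46775652179464156
Lbot [424.8  63.2 176.2] 0.40711479748314555
Rtop [395.8 109.4 168.1] 0.10706300333398988
Rbot [433.1 101.2 172.1] 0.25688902839092853
hTop [384.9  90.2 129.5] 0.7199231668832792
hbot [435.3  80.9 131.1] 0.384066664547751
wall far [492.7  68.4 118.1] 2.0044664076545136
```

Call:
{"name": "step_arm", "arguments": {"deltas": [-4,-9,0,-1.7,62,-4,-9,0,0,62,0,0,-40,0,62,0,0,-40,0,62,0,0,-30,0,62,0,0,0,0,62,0,0,0,0,62,0,0,0,0,62,0,0,0,0,62,0,0,0,0,62]}}

```text
time: 38.7
tool_pos: [410.1, 86.5, 204.2]
tcp_rot: [3.141, 0.001, 2.937]
contact_force: [0.3, -0.4, 0.5]
grip_width: 61.9
finger_force: 0.0
```

```bash
python3 - <<'E'
from h import *
o=get_obs();print(o["tool_pos"],o["tcp_rot"],proj("wrist",o["tool_pos"]),proj("wrist",[410,86,172]),proj("wrist",[406,66.5,172]),proj("wrist",[414,105.5,172]))
b=snap("wrist","w13");cv2.imwrite("pics/v13.png",cv2.resize(b[200:440,160:480],(640,480))[:,:,::-1])
E
```

```text
[410.13081344  86.49085385 204.24545661] [3.14132268e+00 8.21778076e-04 2.93701724e+00] [324.60950973 290.21603982] [323.61254209 266.10156613] [287.22630022 266.18981998] [359.99903527 265.99778021]
```

View pics/v13.png

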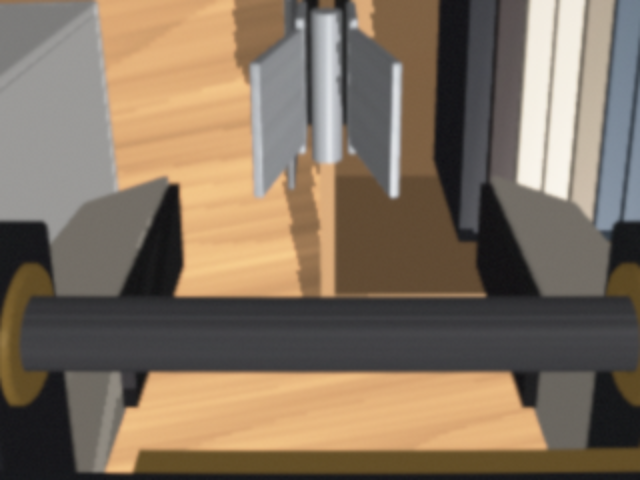

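The clip's handles (panel columns 252 and 398, rows 63–195) match the prediction and are centred between the fingers. I'll descend and squeeze.

Call:
{"name": "step_arm", "arguments": {"deltas": [0,0,-20,0,62,0,0,-20,0,62,0,0,-17,0,62,0,0,0,0,62,0,0,0,0,62,0,0,0,0,40,0,0,0,0,10,0,0,0,0,10,0,0,0,0,10,0,0,0,0,10]}}

```text
time: 40.0
tool_pos: [410.0, 86.5, 146.9]
tcp_rot: [3.142, 0.0, 2.937]
contact_force: [-0.3, 0.3, -0.5]
grip_width: 16.3
finger_force: 0.0
```

Call:
{"name": "step_arm", "arguments": {"deltas": [0,0,0,0,10,0,0,0,0,10,0,0,0,0,10,0,0,0,0,10,0,0,0,0,10,0,0,0,0,10,0,0,0,0,10,0,0,0,0,10,0,0,0,0,10,0,0,0,0,10]}}

```text
time: 41.25
tool_pos: [409.9, 86.5, 146.8]
tcp_rot: [3.142, -0.0, 2.937]
contact_force: [-0.5, 0.5, 0.1]
grip_width: 9.8
finger_force: 0.0
```

```bash
python3 - <<'E'
from h import *
o=get_obs();t=o["tool_pos"]
b=snap("wrist","w14");s=snap("side","s14")
print(proj("side",t),proj("side",t+[0,0,66]),proj("side",[410,86,172]),proj("wrist",t),proj("wrist",[410,86,172]),proj("wrist",[410,86,127]))
d=np.zeros((600,800,3),np.uint8)
d[:300,:400]=cv2.resize(b[200:440,160:480],(400,300));d[:,400:]=cv2.resize(s[215:365,340:440],(400,600),interpolation=cv2.INTER_CUBIC)
d[300:,:400]=cv2.resize(b[:,:],(400,300))
cv2.imwrite("pics/v14.png",d[:,:,::-1])
E
```

```text
[406.06634263 286.06768866] [410.03962068 268.11703189] [407.53596977 279.23554555] [324.58988613 290.17864407] [323.59950727 315.17318934] [323.71287583 274.89034633]
```

View pics/v14.png

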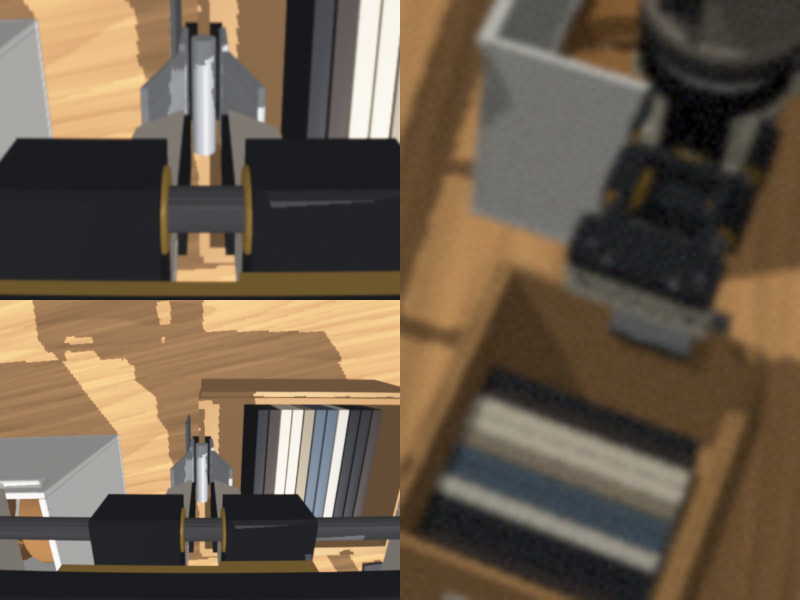

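The fingers closed just above the handle ends, because their tips sit well above the stated TCP. I'll raise, reopen and go 20 mm deeper.

Call:
{"name": "step_arm", "arguments": {"deltas": [0,0,25,0,10,0,0,20,0,10,0,0,0,0,62,0,0,0,0,62,0,0,0,0,62,0,0,0,0,62,0,0,0,0,62,0,0,0,0,62,0,0,-20,0,62,0,0,-20,0,62]}}

```text
time: 42.6
tool_pos: [410.2, 86.5, 151.5]
tcp_rot: [3.141, 0.001, 2.937]
contact_force: [-1.2, -1.0, -0.2]
grip_width: 62.1
finger_force: 0.0
```

Call:
{"name": "step_arm", "arguments": {"deltas": [0,0,-10,0,62,0,0,-8,0,62,0,0,-7,0,62,0,0,0,0,62,0,0,0,0,10,0,0,0,0,10,0,0,0,0,10,0,0,0,0,10,0,0,0,0,10,0,0,0,0,10]}}

```text
time: 43.85
tool_pos: [409.9, 86.5, 126.8]
tcp_rot: [3.142, -0.0, 2.937]
contact_force: [-0.6, 0.2, -1.6]
grip_width: 19.3
finger_force: 29.9
```

Call:
{"name": "step_arm", "arguments": {"deltas": [0,0,4,0,10,0,0,6,0,10,0,0,10,0,10,0,0,15,0,10,0,0,20,0,10,0,0,30,0,10,0,0,35,0,10,0,0,10,0,10,0,0,0,0,10,0,0,0,0,10]}}

```text
time: 45.1
tool_pos: [409.3, 86.4, 255.7]
tcp_rot: [-3.141, -0.002, 2.937]
contact_force: [-0.1, 0.1, -1.2]
grip_width: 19.0
finger_force: 29.9
```

```bash
python3 - <<'E'
from h import *
o=get_obs();t=o["tool_pos"];print(t,o["tcp_rot"],o["grip_width"],o["finger_force"])
b=snap("wrist","w15").astype(int)
# hinge brightness: grey pixels in area above tips
for r in range(180,300,10): print(r,[int(v) for v in b[r,250:400:8].sum(1)//3],)
a=cv2.imread("pics/w14.png")[:,:,::-1].astype(int)
print("sat");
for r in range(200,300,20): print(r,[int(v) for v in (b[r,250:400:8].max(1)-b[r,250:400:8].min(1))])
E
```

```text
[409.25213301  86.42674658 255.66454291] [-3.14116018e+00 -2.23747960e-03  2.93687655e+00] 19.00819111498222 29.874582588672638
180 [190, 185, 182, 180, 132, 112, 113, 115, 121, 180, 181, 182, 108, 107, 108, 109, 25, 61, 73]
190 [184, 184, 180, 177, 135, 129, 131, 128, 120, 180, 182, 183, 108, 108, 108, 107, 22, 68, 76]
200 [185, 180, 188, 188, 73, 104, 119, 121, 122, 180, 182, 183, 107, 107, 107, 108, 26, 71, 79]
210 [188, 188, 190, 192, 125, 78, 118, 115, 112, 181, 183, 185, 107, 108, 108, 108, 24, 75, 81]
220 [191, 184, 179, 178, 126, 98, 114, 122, 129, 183, 116, 108, 107, 108, 106, 107, 26, 78, 76]
230 [187, 188, 188, 200, 126, 103, 44, 97, 124, 184, 107, 106, 29, 99, 108, 106, 26, 79, 76]
240 [198, 192, 187, 191, 126, 112, 100, 87, 104, 103, 105, 106, 109, 120, 107, 106, 26, 80, 53]
250 [186, 179, 173, 182, 125, 117, 101, 131, 107, 132, 124, 121, 116, 117, 108, 102, 25, 81, 55]
260 [186, 185, 183, 185, 125, 131, 98, 103, 107, 132, 125, 105, 122, 113, 105, 99, 24, 84, 55]
270 [199, 201, 202, 201, 125, 141, 98, 104, 109, 134, 124, 102, 105, 102, 95, 95, 23, 88, 64]
280 [206, 205, 206, 204, 127, 137, 98, 105, 108, 133, 125, 98, 103, 88, 83, 82, 28, 91, 88]
290 [201, 200, 196, 194, 125, 122, 94, 117, 108, 134, 124, 104, 128, 115, 102, 81, 80, 44, 95]
sat
200 [103, 103, 103, 103, 1, 45, 72, 72, 75, 97, 97, 97, 64, 63, 63, 64, 4, 7, 7]
220 [103, 104, 103, 103, 13, 4, 67, 74, 78, 95, 68, 64, 63, 64, 64, 64, 3, 6, 5]
240 [101, 103, 103, 103, 13, 7, 4, 37, 1, 4, 5, 65, 4, 41, 64, 64, 5, 7, 3]
260 [104, 103, 104, 104, 13, 11, 4, 3, 4, 4, 4, 12, 5, 52, 64, 58, 3, 6, 6]
280 [97, 99, 97, 98, 13, 14, 3, 4, 7, 5, 5, 3, 4, 45, 50, 49, 3, 6, 9]
```

Call:
{"name": "step_arm", "arguments": {"deltas": [0,-45,0,1,10,0,-45,0,1,10,0,-45,0,0,10,0,-45,0,0,10,0,-45,0,0,10,0,-45,0,0,10,0,-45,0,0,10,0,-45,0,0,10,0,-43,0,0,10,0,0,0,0,10]}}

```text
time: 46.4
tool_pos: [409.2, -318.7, 255.0]
tcp_rot: [3.14, -0.002, 2.968]
contact_force: [0.3, 1.5, -1.6]
grip_width: 18.7
finger_force: 29.9
```

```bash
python3 - <<'E'
from binchk import *
o=get_obs();t=o["tool_pos"];print(t,o["tcp_rot"],o["grip_width"],o["finger_force"])
bx,by=axes()
w=rim("w16")
print("tcp",proj("wrist",t))
# front wall line: for rows, white runs near predicted outer/inner edges
for r in range(155,330,12):
    xs=np.nonzero(w[r,150:640])[0]+150
    runs=np.split(xs,np.nonzero(np.diff(xs)>2)[0]+1) if len(xs) else []
    print(r,[(int(q[0]),int(q[-1])) for q in runs if len(q)>2])
for v in (-75,-50,-25,0,25,50,75): print(v,proj("wrist",C-145*bx+v*by),proj("wrist",C-140*bx+v*by))
snap("top","t16")
# top cam: front wall edges along v lines
im=cv2.imread("pics/t16.png").astype(int)
for v in (-60,60):
    P=[proj("top",C+s*bx+v*by) for s in np.arange(-165,-125,2.)]
    print(v,[int(im[int(round(p[1])),int(round(p[0]))].min()) for p in P])
E
```

```text
[ 409.2 -318.7  255. ] [ 3.1 -0.   3. ] 18.692648561868385 29.87401843070984
pred 1 -1 [706.5 335. ]
pred -1 -1 [321.2 339. ]
pred -1 1 [320.8 123.6]
pred 1 1 [764.8 129.8]
[(np.int64(326), np.int64(125)), (np.int64(639), np.int64(117)), (np.int64(320), np.int64(337)), (np.int64(634), np.int64(336))]
tcp [321.  290.3]
155 [(325, 334)]
167 [(325, 336)]
179 [(325, 332)]
191 [(325, 332)]
203 [(325, 332)]
215 [(325, 332)]
227 [(325, 332)]
239 []
251 []
263 []
275 []
287 []
299 []
311 [(320, 324)]
323 [(320, 331)]
-75 [321.2 339. ] [328.1 339. ]
-50 [321.2 307.6] [328.3 307.6]
-25 [321.1 274.6] [328.4 274.6]
0 [321.  239.7] [328.5 239.7]
25 [321. 203.] [328.6 203. ]
50 [320.9 164.3] [328.8 164.3]
75 [320.8 123.6] [328.9 123.6]
-60 [103, 103, 105, 102, 103, 103, 103, 105, 113, 113, 150, 175, 175, 160, 125, 108, 102, 91, 94, 97]
60 [54, 46, 49, 47, 39, 39, 41, 51, 65, 65, 132, 170, 150, 150, 121, 116, 118, 118, 119, 118]
```

Call:
{"name": "step_arm", "arguments": {"deltas": [1.2,3.4,0,0,10,0,0,0,0,10,0,0,-10,0,10,0,0,-10,0,10,0,0,-10,0,10,0,0,0,0,10,0,0,0,0,10,0,0,0,0,10,0,0,0,0,10,0,0,0,0,10]}}

```text
time: 47.75
tool_pos: [411.2, -313.2, 227.0]
tcp_rot: [-3.142, 0.0, 2.972]
contact_force: [-0.2, 0.0, -0.6]
grip_width: 18.9
finger_force: 29.9
```

```bash
python3 - <<'E'
from binchk import *
o=get_obs();t=o["tool_pos"];print(t,o["tcp_rot"],o["grip_width"],o["contact_force"])
bx,by=axes();w=rim("w17");im=cv2.imread("pics/w17.png").astype(int)
print("tcp",proj("wrist",t),"jaw mouth pred",proj("wrist",t-[0,0,34]),[proj("wrist",C-141*bx+v*by) for v in(-50,0,50)])
for r in range(130,340,14):
    print(r,[int(v) for v in im[r,276:376:4].min(1)])
E
```

```text
[ 411.2 -313.2  227. ] [-3.1  0.   3. ] 18.939439027779496 [-0.2  0.  -0.6]
pred 1 -1 [735.8 354.9]
pred -1 -1 [314.7 359.2]
pred -1 1 [313.6 122.3]
pred 1 1 [806.2 131.1]
[(np.int64(316), np.int64(124)), (np.int64(639), np.int64(116)), (np.int64(302), np.int64(347)), (np.int64(639), np.int64(134))]
tcp [324.5 290.3] jaw mouth pred [324.5 265.1] [array([320.8, 325.3]), array([320.8, 251.2]), array([320.8, 167.8])]
130 [87, 86, 103, 88, 84, 85, 85, 84, 84, 84, 171, 209, 220, 161, 157, 154, 155, 156, 155, 156, 156, 157, 157, 156, 154]
144 [83, 84, 93, 87, 81, 81, 79, 80, 79, 80, 155, 172, 215, 243, 174, 173, 173, 172, 173, 173, 173, 174, 173, 173, 100]
158 [88, 88, 87, 95, 85, 83, 83, 84, 84, 68, 221, 245, 221, 244, 173, 173, 173, 173, 173, 173, 173, 173, 173, 169, 43]
172 [81, 81, 79, 78, 78, 78, 77, 77, 76, 24, 204, 248, 195, 249, 202, 172, 172, 172, 173, 171, 172, 172, 171, 136, 54]
186 [77, 81, 84, 84, 83, 83, 83, 84, 84, 27, 153, 172, 117, 172, 172, 172, 172, 171, 172, 172, 173, 172, 173, 103, 60]
200 [108, 85, 70, 74, 81, 80, 78, 79, 79, 22, 153, 172, 129, 170, 171, 170, 170, 171
[... 440 characters left out ...]
, 101, 43, 111, 130, 125, 123, 114, 168, 91, 98, 141, 145, 170, 169, 169, 170, 61]
270 [134, 114, 117, 118, 77, 88, 94, 96, 106, 36, 110, 131, 126, 123, 114, 126, 91, 97, 132, 140, 131, 130, 129, 131, 124]
284 [141, 116, 116, 116, 88, 90, 90, 97, 107, 85, 110, 130, 126, 123, 113, 128, 93, 90, 98, 140, 130, 129, 130, 131, 131]
298 [109, 109, 109, 108, 110, 36, 107, 125, 103, 81, 127, 129, 126, 123, 113, 126, 94, 108, 126, 36, 109, 109, 109, 110, 110]
312 [107, 110, 109, 109, 99, 21, 105, 128, 104, 93, 140, 191, 230, 157, 113, 127, 92, 114, 128, 25, 59, 110, 110, 109, 110]
326 [98, 109, 108, 110, 29, 22, 100, 127, 108, 81, 138, 189, 229, 211, 177, 129, 92, 118, 126, 24, 21, 106, 109, 109, 109]
```

The wall (columns 316–330) lies about 1.5 mm off the clip's midplane (column 324), inside the 21 mm mouth. I'll trim that and descend.

Call:
{"name": "step_arm", "arguments": {"deltas": [0,-1.5,0,0,10,0,0,-6,0,10,0,0,-8,0,10,0,0,-8,0,10,0,0,-8,0,10,0,0,-6,0,10,0,0,0,0,10,0,0,0,0,10,0,0,0,0,10,0,0,0,0,10]}}

```text
time: 49.05
tool_pos: [411.2, -314.7, 191.1]
tcp_rot: [-3.141, 0.0, 2.972]
contact_force: [-0.0, 0.1, -1.2]
grip_width: 19.1
finger_force: 29.9
```

Call:
{"name": "step_arm", "arguments": {"deltas": [0,0,-4,0,10,0,0,-4,0,10,0,0,-2,0,10,0,0,0,0,10,0,0,0,0,10,0,0,0,0,10,0,0,0,0,10,0,0,0,0,10,0,0,0,0,10,0,0,0,0,10]}}

```text
time: 50.3
tool_pos: [411.1, -314.6, 180.9]
tcp_rot: [3.142, -0.0, 2.972]
contact_force: [-0.1, -0.5, -0.9]
grip_width: 18.6
finger_force: 29.9
```

Call:
{"name": "step_arm", "arguments": {"deltas": [0,0,0,0,26,0,0,0,0,32,0,0,0,0,38,0,0,0,0,44,0,0,0,0,50,0,0,0,0,60,0,0,0,0,60,0,0,0,0,60,0,0,0,0,60,0,0,0,0,60]}}

```text
time: 51.55
tool_pos: [411.1, -314.7, 180.8]
tcp_rot: [3.142, 0.0, 2.972]
contact_force: [1.0, -0.8, -0.1]
grip_width: 60.0
finger_force: 0.0
```

Call:
{"name": "step_arm", "arguments": {"deltas": [0,0,10,0,60,0,0,20,0,60,0,0,30,0,60,0,0,30,0,60,0,0,0,0,60,0,0,0,0,60,0,0,0,0,60,0,0,0,0,60,0,0,0,0,60,0,0,0,0,60]}}

```text
time: 52.8
tool_pos: [411.1, -314.6, 270.7]
tcp_rot: [3.141, -0.0, 2.972]
contact_force: [0.4, -0.5, 0.3]
grip_width: 60.1
finger_force: 0.0
```

```bash
python3 - <<'E'
from binchk import *
o=get_obs();t=o["tool_pos"];print(t,o["tcp_rot"])
np.save("P20.npy",camera_params("wrist"),allow_pickle=True)
bx,by=axes();w=rim("w20");im=cv2.imread("pics/w20.png").astype(int)
F=C-141*bx
print("handles pred",[proj("wrist",F+[0,0,55]+s*21*bx+v*20*by) for s in(-1,1) for v in(-1,1)],"pin",[proj("wrist",F+[0,0,12]+v*by) for v in(-25,25)])
for r in range(150,340,10): print(r,[int(v) for v in im[r,240:400:5].min(1)])
E
```

```text
[ 411.1 -314.6  270.7] [ 3.1 -0.   3. ]
pred 1 -1 [687.6 324.3]
pred -1 -1 [317.8 326.4]
pred -1 1 [317.4 120.6]
pred 1 1 [741.4 127.2]
[(np.int64(330), np.int64(115)), (np.int64(639), np.int64(120)), (np.int64(320), np.int64(325)), (np.int64(636), np.int64(328))]
handles pred [array([287.6, 288.9]), array([285.9, 223.5]), array([358.5, 289. ]), array([360.5, 223.6])] pin [array([323.2, 270.5]), array([323.4, 199.6])]
150 [125, 122, 120, 118, 114, 74, 75, 77, 80, 82, 82, 82, 81, 79, 79, 78, 152, 241, 237, 159, 159, 160, 159, 159, 158, 159, 37, 37, 48, 47, 49, 49]
160 [121, 126, 128, 127, 126, 124, 78, 76, 74, 73, 75, 77, 78, 78, 78, 55, 145, 241, 242, 159, 158, 158, 158, 159, 158, 157, 43, 37, 57, 57, 57, 57]
170 [125, 126, 125, 124, 123, 119, 73, 71, 70, 71, 70, 69, 68, 68, 69, 46, 147, 159, 242, 187, 157, 158, 157, 158, 158, 150, 46, 44, 60, 64, 65, 64]
180 [114, 113, 111, 109, 112, 110, 111, 70, 71, 74, 77, 76, 75, 143, 77, 54, 149, 157, 158, 158, 158, 158, 158, 157, 158, 147, 54, 52, 64, 75, 73, 73]
190 [110, 115, 123, 125, 128, 131, 130, 127, 85, 75, 75, 74, 76, 143, 70, 50, 107
[... 1540 characters left out ...]
24, 128, 129, 81, 198, 243, 119, 119, 119, 119, 119, 142, 120, 120, 119, 119, 119, 120, 119, 119]
300 [100, 18, 24, 85, 88, 82, 83, 82, 83, 84, 85, 84, 82, 79, 78, 78, 200, 242, 119, 119, 119, 120, 118, 120, 119, 120, 119, 119, 119, 119, 119, 118]
310 [27, 19, 24, 50, 54, 78, 76, 78, 76, 73, 73, 71, 72, 69, 68, 69, 201, 241, 119, 118, 119, 119, 118, 119, 119, 120, 119, 119, 119, 119, 119, 112]
320 [21, 18, 25, 49, 51, 71, 75, 74, 76, 76, 77, 77, 80, 77, 76, 75, 195, 233, 122, 122, 122, 122, 121, 120, 121, 119, 121, 119, 120, 119, 120, 103]
330 [22, 22, 24, 57, 51, 54, 71, 71, 71, 75, 117, 126, 127, 128, 127, 126, 125, 123, 142, 141, 138, 136, 140, 143, 152, 153, 152, 151, 149, 148, 147, 108]
```

Handles (columns about 290 and 355, rows 225–285) and hinge match the predicted upright clip over the front wall. I'll take a second view to check the height, then finish.

Call:
{"name": "step_arm", "arguments": {"deltas": [0,20,0,0,60,0,20,0,0,60,0,20,0,0,60,0,0,0,0,60,0,0,0,0,60,0,0,0,0,60,0,0,0,0,60,0,0,0,0,60,0,0,0,0,60,0,0,0,0,60]}}

```text
time: 54.1
tool_pos: [411.1, -254.7, 270.8]
tcp_rot: [3.142, -0.0, 2.972]
contact_force: [0.7, -0.2, -0.3]
grip_width: 60.3
finger_force: 0.0
```

```bash
python3 - <<'E'
from binchk import *
bx,by=axes();F=C-141*bx
A=np.load("P20.npy",allow_pickle=True).item();B=camera_params("wrist");snap("wrist","w21")
a=cv2.imread("pics/w20.png").astype(int);b=cv2.imread("pics/w21.png").astype(int)
r=255;print([(c,int(a[r,c].min())) for c in range(282,366,2) if c<298 or c>346])
pr=[proj("wrist",F+[0,0,53]+s*20*bx) for s in(-1,1)];print(pr)
r2=int(pr[0][1]);c0=int(pr[0][0]);print(r2,c0,[int(v) for v in b[r2,c0-25:c0+115:2].min(1)])
s=snap("side","s21");t=cv2.imread("pics/t12.png").astype(int);u=snap("top","t21")[:,:,::-1].astype(int)
print("top roll area diff",abs(t-u)[285:345,340:400].mean(),proj("side",F+[0,0,12]),proj("side",F+[0,0,55]))
E
```

```text
[(282, 117), (284, 118), (286, 120), (288, 143), (290, 182), (292, 179), (294, 137), (296, 134), (348, 90), (350, 89), (352, 89), (354, 147), (356, 215), (358, 177), (360, 120), (362, 120), (364, 119)]
[array([189.5, 271.9]), array([256.9, 272.2])]
271 189 [118, 120, 122, 123, 123, 121, 122, 126, 126, 128, 129, 131, 133, 181, 197, 154, 138, 137, 137, 137, 139, 139, 140, 140, 139, 140, 137, 137, 137, 136, 137, 139, 133, 110, 126, 164, 186, 212, 218, 187, 161, 140, 133, 94, 92, 174, 225, 162, 75, 117, 122, 118, 118, 121, 121, 121, 120, 120, 121, 120, 122, 121, 121, 122, 120, 121, 122, 121, 121, 122]
top roll area diff 7.503148148148148 [424.8 153.6] [427.2 141. ]
```

```bash
python3 - <<'E'
from binchk import *
bx,by=axes();F=C-141*bx
A=np.load("P20.npy",allow_pickle=True).item();B=camera_params("wrist")
for n,p,q in (("L",(290.8,255),(191.5,255)),("R",(356.2,255),(256,255)),("pin",(324.5,255),(239,255))):
    X,e=two("wrist",p,"wrist",q,A,B);d=X-F;print(n,X,e,"s",d@bx,"v",d@by,"dz",d[2])
# bystanders: compare with start
t0=cv2.imread("pics/top0.png").astype(int);t1=cv2.imread("pics/t21.png").astype(int);d=abs(t0-t1)
for n,(x0,y0,x1,y1) in dict(cds=(138,240,200,300),parcel=(456,242,512,282),spray=(278,182,304,206)).items(): print(n,d[y0:y1,x0:x1].mean())
E
```

```text
L [ 402.2 -333.   221.6] 9.480347970619185 s -18.810412735019714 v 5.0754844398772905 dz 51.5532306797071
R [ 409.  -295.5  220.5] 9.507601001341747 s 19.297840598154096 v 4.824078570906479 dz 50.51022188589582
pin [ 419.1 -315.9  181.8] 9.486521189400946 s 0.8558945236898216 v -8.601864312246931 dz 11.819210767801309
cds 2.66326164874552
parcel 2.641815476190476
spray 2.614850427350427
```

```bash
python3 -c "
from plant import *
print(close_job())"
```

```text
the job is handed in; nothing more can be done
None
```

I put all four rolls upright in the bin, below its rim. The label clip sits over the middle of the bin's front edge, upright with the label facing out. The bystanders are where they were, and I handed the job in at about 54 s; the result was not shown.

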